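# Peg the bar cramp's jaw at the end hole

## Robot

A 6-joint arm with a two-finger parallel gripper is mounted at the origin on the work surface. World frame = base frame: x ahead of the robot, y to its left, z up, the work surface at z = 0. Lengths are in m, angles in rad, forces in N, time in s.
With the tool pointing down it reaches from about 0.375 to 0.9 m from the base axis. Payload 3.1 kg.
Tool frame: the origin (TCP) lies at the centre of the arm's flange, where the gripper is bolted on; the fingertips stand 182 mm ahead of it and the grasp point (between the pads) lies 164 mm ahead of it; z points along the fingers, y is the line along which they close (so a half turn about z gives the same grasp; the last joint's range is limited). The gripper opens to 87 mm and grips with 3 to 60 N. Pads are 19 mm wide; open, the fingers measure 117 mm over their backs; the gripper's body (75 mm by 190 mm) begins 51 mm behind the grasp point.
Start: joints at [-1.442, 0.527, 1.433, -0, 1.181, -0.178], TCP at [0.189, -0.596, 0.405] pointing down, gripper open.
Joint ranges: [-3.08, 3.08], [-0.75, 2.2], [0.22, 2.44], [-1.43, 4.57], [0, 2.65], [-2.85, 2.85]. Speed limits (rad/s): [2.79, 2.79, 3.14, 3.14, 3.14, 3.14].

## Interface

Orientations are given as a unit quaternion [x, y, z, w].
In Python, from rig import * gives the robot as it stands.
- The arm moves only by the tool move_arm, never from a script. Its argument "commands" is a list that holds one entry, the list of rows, each a list of 6 numbers: the shift along the tool's x, y, z in units of 40 mm (1.0 is 40 mm), then the turn, a rotation vector about the tool's x, y, z in rad. A call has 1 to 12 rows; each row is the pose to reach, as a shift and turn from the pose commanded when the call began, along the tool's axes at that moment; what a row does not reach only later rows make up. A row lasts 1/8 s, in which the tool goes at most 62.5 mm and 10.7 degrees, less where a joint would pass 70% of its speed; a pose out of reach is approached as far as the arm can. A call with a gripper value outside its range is refused whole. "claw" is the closure, from -1 (fully open) to 1 (shut), so that 0 is half open, set as the call begins (left out, the last holds). The fingers move at their own pace and stop on an object; "squeeze" is the grip in N (left out, the last holds). Time passes only in rows, so rows that repeat a pose let the fingers close. It gives the time, the measured TCP pose, the force, the opening and the grip force at its end, in the units of the state.
- get_obs(): the state, without advancing time (a new reading comes with each control period).
- camera(name): name is "scene" or "top" or "wrist"; returns a dict with "pixels" (480x640x3 uint8, blue, green, red), "range_z" (480x640 float32, m along the optical axis (not along the pixel's ray), 0 where there is no reading), "camera_matrix" (3x3 intrinsics, pixels), "D" ([k1, k2, p1, p2, k3] as OpenCV has them; the pictures are not rectified), "extrinsics" (4x4, takes a point from world to camera coordinates). Camera axes: x right, y up, looking along -z (the intrinsics and any distortion apply to the point x, -y, -z); pixel columns grow to the right and rows downward; lengths in m; the calibration is good to about 2 mm. A picture is of the moment at which its call begins.
- hand_in(): hands the job in; it is judged then, once.
The state is a dict: "time": time; "q": joint angles; "joint_velocities": joint speeds; "joint_torque": joint torques, N m; "position": TCP position; "tool_rot": TCP orientation; "ft_force": force on the tool from outside, world axes, zero at the start; "moment": the same for the moment, N m; "grip_width": finger opening in m; "grip_force": force on a finger pad.
Only numpy, scipy, OpenCV 4.12 (cv2) and the standard library are available. Lean on these libraries where they do the work, as an engineer would, in place of code of your own. Each camera call takes 0.05 s, during which the arm holds its last target. There are 200 camera calls.

## Task

Open up the bar cramp on the studio bench: slide its moving jaw away from the fixed jaw until the hole in its foot lines up with the bar's outermost hole, the one near the bar's free end. Then take the long pin from the rack and lower it through both holes, keeping hold of it until it has gone well down into the bar, so that its collar ends resting on the jaw. Leave the short stub pin in the rack.

Things in the scene. Friction and masses are not known exactly. Their poses are not given: they have to be found in the camera images.
- bar_hole (a point): Mouth centre of the outermost hole in the fixed wooden bar (460 x 70 x 32 mm high, lying on the bench): 26 mm across, right through, mouth 32 mm above the bench. The bar runs along this point's y axis (z up): its free end is 70 mm away at -y, the fixed jaw's face 350 mm away at +y. A like hole 160 mm towards +y is not the one wanted.
- jaw_hole (a point): Mouth centre of the 28 mm hole in the dark steel moving jaw's foot, 45 mm above the bench; axes as bar_hole. Starts 70 to 180 mm at its +y side; slides along the bar to 25 mm past it with about 4 N, stays where left. Foot: 86 mm wide, y -30 to +92 mm. Its upright plate, to grip from above: centre at y +75 mm, 24 mm thick along y, 60 mm wide, top 95 mm above the bench.
- pin: Long steel pin, 0.14 to 0.28 kg, upright, hanging by its collar in a wooden rack (190 x 70 mm, top 60 mm above the bench, two holes 100 mm apart) on the robot's side of the bar. Origin: centre of the tip, z up. Shank 14 mm across, 38 mm long, tapered tip; collar 46 mm across, 38 to 44 mm up; round grip 24 mm across, 44 to 82 mm up. Seated, the tip is 7 mm above the bench.
- stub: Short steel stub pin in the rack's other hole, a bystander too short to reach the bar: shank 18 mm across, 12 mm long, a 46 mm collar 6 mm thick, a low wide head 36 mm across and 14 mm high. Origin at the centre of its lower end.
Things that resemble listed ones, but are neither listed nor needed, are in the scene too. Leave any blue or green look-alike of the pin alone.

How it is judged:
On the way, in this order (a step that is already met when the one before it is completed fails the run):
1. the jaw's hole is lined up over the bar's outermost hole, within 12 mm (horizontal distance between jaw_hole and bar_hole below 0.012 m), for 0.2 s.
2. the long pin, still held by the fingers, has its tip at least 5 mm down inside the bar's hole (horizontal distance between jaw_hole and bar_hole below 0.012 m and horizontal distance between pin and bar_hole below 0.015 m and height (world z) of pin below 0.027 m and contact force between pin and the fingers above 0.5 N), for 0.05 s.
At the end, for the whole second after the job is handed in: The long pin stands at rest through both holes: tip within 15 mm of the outermost bar hole's axis and lower than 14 mm above the bench (collar down on the jaw to within 7 mm), upright within 10 degrees; the jaw's hole within 12 mm of that bar hole; the stub pin within 30 mm of where it was (horizontal distance between jaw_hole and bar_hole below 0.012 m and horizontal distance between pin and bar_hole below 0.015 m and height (world z) of pin below 0.014 m and angle between pin's own z axis and vertical below 0.17 rad and linear speed of pin below 0.02 m/s and distance of stub from where it was at the start of the episode below 0.03 m); the robot touches nothing.
It fails at once if the stub pin is taken out of the rack (distance of stub from where it was at the start of the episode above 0.03 m).
It also fails if it takes over 61 s, if anything falls off the work surface, if the arm or the gripper's body presses on something with over 40 N, if the wrist force passes 120 N, or if a joint passes its speed limit or range.

## Working session

There is one attempt and no reset: what is moved stays moved. The work goes in short steps, Python scripts to look and compute and a tool call to move; the robot and the scene stay as the last step left them, time stands still between calls to the robot, and variables do not carry over. Pictures are saved under pics/ and viewed, at most 10 in all, crops included, and the job is handed in when it is done.

Besides the shell and the picture viewer there is one more tool, called after "Request:" as name(argument=value, ...), one argument or row to a line, values as JSON. move_arm: Moves the arm, as the interface text tells. Its arguments: {"type":"object","properties":{"commands":{"type":"array","items":{"type":"array","items":{"type":"array","items":{"type":"number"}}}},"claw":{"type":"number"},"squeeze":{"type":"number"}},"required":["commands"]}

```bash
ls; mkdir -p pics; cat > h.py <<'E'
from rig import *
import numpy as np, cv2
from scipy.spatial.transform import Rotation as R
def snap(n,f):
    c=camera(n); cv2.imwrite(f'pics/{f}.png',c['pixels']); np.savez(f'{f}.npz',**{k:np.array(v) for k,v in c.items()}); return c
def cloud(c):
    K=c['camera_matrix'];E=c['extrinsics'];d=c['range_z']
    v,u=np.mgrid[:480,:640]
    p=cv2.undistortPoints(np.stack([u,v],-1).reshape(-1,1,2).astype(np.float64),K,np.array(c['D'],float)).reshape(480,640,2)
    P=np.stack([p[...,0]*d,-p[...,1]*d,-d],-1)
    W=(P-E[:3,3])@E[:3,:3]
    W[d==0]=np.nan
    return W
def ray(c,u,v,z):
    K=c['camera_matrix'];E=c['extrinsics']
    p=cv2.undistortPoints(np.array([[[u,v]]],float),K,np.array(c['D'],float)).ravel()
    d=np.array([p[0],-p[1],-1])@E[:3,:3]; o=-E[:3,3]@E[:3,:3]
    return o+d*(z-o[2])/d[2]
def load(f): return dict(np.load(f'{f}.npz'))
E
python3 - <<'E'
from h import *
print(get_obs())
for n in('top','scene'): snap(n,n+'0')
E
```

```text
pics
{'time': 0.0, 'q': array([-1.44149545e+00,  5.28463068e-01,  1.43391909e+00, -3.17046279e-05,
        1.18135457e+00, -1.78495195e-01]), 'joint_velocities': array([-0.000456  , -0.00042881,  0.00067381, -0.00010215,  0.00124366,
       -0.00019244]), 'joint_torque': array([ 1.31535722e-03, -4.40036488e+01, -1.76592082e+01,  6.35058177e-02,
        5.80892502e-02, -1.64760277e-04]), 'position': array([ 0.18933142, -0.59526928,  0.40376776]), 'tool_rot': array([ 9.88179559e-01,  1.53297126e-01,  1.17119518e-05, -1.07207161e-03]), 'ft_force': array([ 0.83258563, -0.4500432 , -0.45604608]), 'moment': array([ 0.02442112, -0.03485679,  0.00869628]), 'grip_force': 0.0, 'grip_width': 0.08711281398134378}
```

View pics/top0.png

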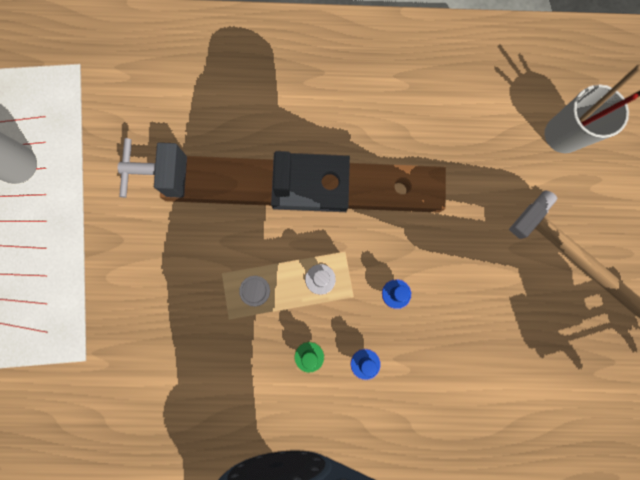

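View pics/scene0.png

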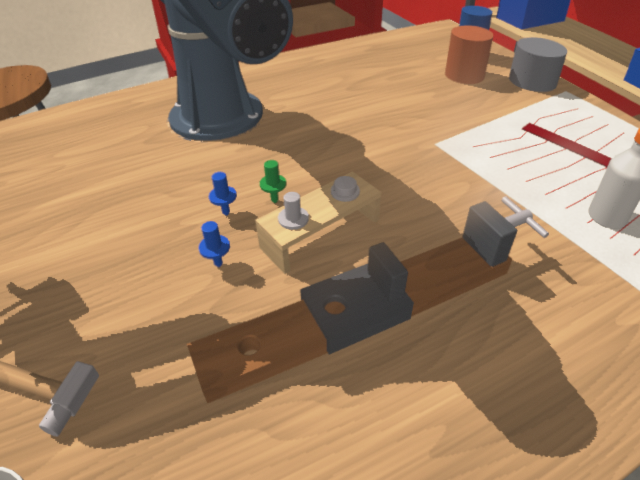

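The top view shows the bar's outer hole at (401,187), the jaw hole at (330,182) and the jaw plate at (283,177). The candidates for the pin are grey (320,278), blue (397,294) and (365,364), green (309,357) and the low grey stub (254,291). The grey one at (320,278) is the long pin: it is steel, in the rack, and has a tall narrow grip. I'll measure now and confirm it in a crop.

```bash
python3 - <<'E'
from h import *
c=load('top0'); W=cloud(c)
for n,u,v,z in[('barhole',401,187,.032),('jawhole',330,182,.045),('pincollar',320,279,.048),('stub',254,291,.08),('barend',445,188,.032),('plate',283,177,.095),('blueA',397,294,.05),('green',309,357,.05)]:
    print(n,ray(c,u,v,z).round(4),W[v,u].round(4))
print('cam',-c['extrinsics'][:3,3]@c['extrinsics'][:3,:3])
def zmask(lo,hi,u0,u1,v0,v1):
    m=np.zeros((480,640),bool);m[v0:v1,u0:u1]=1
    return m&(W[...,2]>lo)&(W[...,2]<hi)
for n,a in dict(plate=(.09,.1,262,300,140,220),foot=(.042,.049,270,360,140,220),bar=(.028,.036,180,460,140,220),pintop=(.083,.095,300,345,255,300),pincol=(.047,.054,300,345,255,300),pincol2=(.06,.07,300,345,255,300),stub=(.062,.09,230,280,270,310)).items():
    m=zmask(*a); P=W[m]
    if len(P)<5: print(n,len(P));continue
    r=cv2.minAreaRect(P[:,:2].astype(np.float32)*1000)
    print(n,len(P),P[:,2].mean().round(4),r)
s=load('scene0')['pixels']
t=c['pixels']
cv2.imwrite('pics/crop.png',np.hstack([cv2.resize(s[140:280,180:400],(440,280)),cv2.resize(t[240:340,210:340],(364,280))]))
E
```

```text
barhole [ 0.6122 -0.1417  0.032 ] [ 0.6201 -0.1484  0.001 ]
jawhole [ 0.6138 -0.0256  0.045 ] [ 0.6169 -0.0262  0.0332]
pincollar [ 0.4596 -0.0129  0.048 ] [ 0.4574 -0.011   0.1032]
stub [0.4385 0.0843 0.08  ] [0.4385 0.0843 0.0795]
barend [ 0.6126 -0.2134  0.032 ] [ 0.6124 -0.2133  0.0326]
plate [0.6064 0.0465 0.095 ] [0.6061 0.0464 0.0961]
blueA [ 0.4394 -0.1316  0.05  ] [ 0.4391 -0.1252  0.0813]
green [0.3421 0.0012 0.05  ] [0.3466 0.0017 0.0844]
cam [0.43219439 0.01136017 0.74149237]
plate 638 0.0949 ((616.917724609375, 49.53775405883789), (23.919639587402344, 59.53495788574219), 89.25949096679688)
foot 3078 0.0452 ((616.9483032226562, 5.631004333496094), (122.1227035522461, 86.71026611328125), 89.26439666748047)
bar 7904 0.0322 ((612.8062133789062, -0.87921142578125), (426.53253173828125, 79.19081115722656), 89.18694305419922)
pintop 5 0.0886 ((450.7801208496094, -7.21001672744751), (15.668607711791992, 2.8824055194854736), 58.951744079589844)
pincol 0
pincol2 1232 0.0631 ((462.3735656738281, -15.546173095703125), (66.57402038574219, 66.95411682128906), 1.4074656963348389)
stub 835 0.0737 ((441.104248046875, 85.45811462402344), (58.26822280883789, 73.58366394042969), 1.3509331941604614)
```

View pics/crop.png

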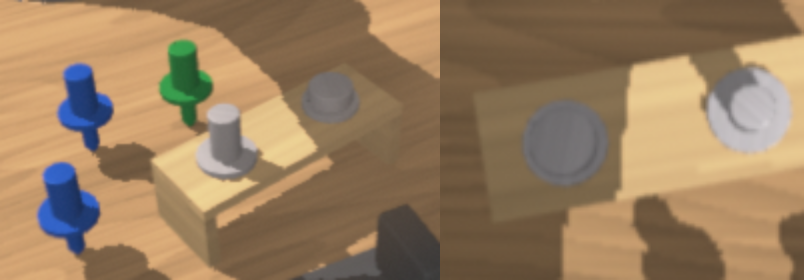

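The crop confirms it: the long steel pin with the narrow grip stands at the robot's right end of the rack, and the stub with the low wide head is in the left hole. Next I'll refine the bar hole and the pin axis.

```bash
python3 - <<'E'
from h import *
c=load('top0'); W=cloud(c)
w=W[250:300,300:345].reshape(-1,3); w=w[w[:,2]>.1]; print('pin top',len(w),w.mean(0).round(4),cv2.minEnclosingCircle(w[:,:2].astype(np.float32)))
d=np.array([.0129,.99992])
m=np.zeros((480,640),bool);m[150:225,352:460]=1
P=W[m&(W[...,2]>.029)&(W[...,2]<.035)][:,:2]
s=P@d; t=P@np.array([d[1],-d[0]])
print('end',np.percentile(s,[0,.5,1,2]),'sides',np.percentile(t,[1,2,98,99]))
sc=load('scene0')
a=cv2.resize(c['pixels'][165:210,370:455],None,fx=5,fy=5,interpolation=2)
b=cv2.resize(sc['pixels'][325:370,225:275],None,fx=5,fy=5,interpolation=2)
print(a.shape,b.shape)
cv2.imwrite('pics/holes.png',np.hstack([a,b]))
E
```

```text
pin top 214 [ 0.4592 -0.0122  0.1042] ((0.45929816365242004, -0.012531754560768604), 0.011953186243772507)
end [-0.20622786 -0.20551107 -0.20504176 -0.20349668] sides [0.5816967  0.58219879 0.65026153 0.65098559]
(225, 425, 3) (225, 250, 3)
```

View pics/holes.png

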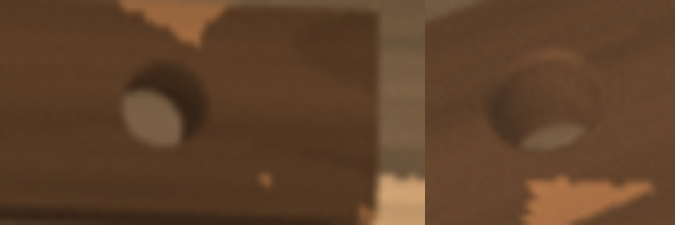

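The enlarged view puts the bar hole centre at about (402.4,185.4) in the top image, which gives (0.6146,-0.1442) and agrees with the bar's end. The pin axis is at (0.459,-0.0125). I'll plan the approach to the jaw plate.

```bash
cat >> h.py <<'E'
def rel(x,y,zg,yaw,p0=None):
    """shift (40mm units) and turn from present pose to grasp point x,y,zg, tool down, tool-x yaw"""
    o=get_obs(); p=np.array(o['position'] if p0 is None else p0); T=R.from_quat(o['tool_rot'])
    G=R.from_euler('z',yaw)*R.from_quat([1,0,0,0])
    s=T.inv().apply(np.array([x,y,zg+.164])-p)/.04
    print(s.round(3),(T.inv()*G).as_rotvec().round(4))
E
python3 - <<'E'
from h import *
rel(.45,-.45,.24,-.0129); rel(.6169,.0495,.18,-.0129);rel(.6169,.0495,.08,-.0129)
E
```

```text
[ 7.311e+00 -1.487e+00  2.000e-03] [-0.002  -0.      0.3207]
[ 15.071 -12.12    1.526] [-0.002  -0.      0.3207]
[ 15.07  -12.116   4.026] [-0.002  -0.      0.3207]
```

Request:
move_arm(
  commands=[
    [[1.3,-1.0,0,0,0,0.08],[2.5,-2.0,0.1,0,0,0.16],[3.8,-3.0,0.2,0,0,0.24],[5.0,-4.0,0.3,0,0,0.32],[6.3,-5.0,0.4,0,0,0.32],[7.5,-6.0,0.5,0,0,0.32],[8.8,-7.0,0.6,0,0,0.32],[10,-8,0.7,0,0,0.32],[11.3,-9.0,0.8,0,0,0.32],[12.5,-10,0.9,0,0,0.32],[13.8,-11.0,1.0,0,0,0.32],[15.07,-12.1,1.2,0,0,0.3207]],
  ],
  claw=-1,
)

```text
time: 1.6
position: [0.6051, 0.0292, 0.3591]
tool_rot: [1.0, -0.006, 0.0, 0.0]
ft_force: [1.9, -0.2, -0.3]
grip_width: 0.0874
grip_force: 0.0
```

```bash
python3 - <<'E'
from h import *
rel(.6169,.0495,.18,-.0129);rel(.6169,.0495,.076,-.0129)
E
```

```text
[ 0.289 -0.511  0.377] [ 0.0003 -0.0003  0.0002]
[ 0.288 -0.511  2.977] [ 0.0003 -0.0003  0.0002]
```

Request:
move_arm(
  commands=[
    [[0,0,0.3,0,0,0],[0,0,0.3,0,0,0],[0,0,0.3,0,0,0]],
  ],
)

```text
time: 1.98
position: [0.6034, 0.026, 0.3472]
tool_rot: [1.0, -0.007, -0.001, 0.0]
ft_force: [0.0, -0.8, 0.0]
grip_width: 0.087
grip_force: 0.0
```

```bash
python3 - <<'E'
from h import *
rel(.6169,.0495,.076,-.0129)
c=snap('wrist','w1')
E
```

```text
[ 0.332 -0.593  2.68 ] [ 0.0001  0.0013 -0.0019]
```

View pics/w1.png

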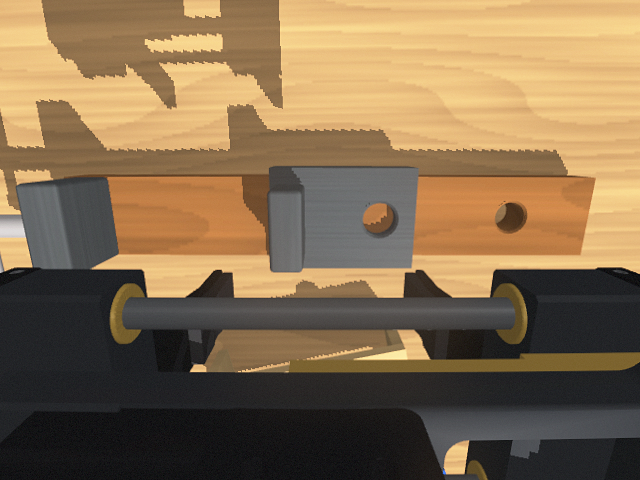

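The wrist view shows the jaw plate at (286,230), the jaw hole at (380,218) and the bar hole at (511,216). The path is clear, so I'll centre over the plate and go down.

Request:
move_arm(
  commands=[
    [[0.33,-0.59,0.2,0,0,0],[0.33,-0.59,0.9,0,0,0],[0.33,-0.59,1.5,0,0,0],[0.33,-0.59,2.1,0,0,0],[0.33,-0.59,2.5,0,0,0],[0.33,-0.59,2.68,0,0,0],[0.33,-0.59,2.68,0,0,0],[0.33,-0.59,2.68,0,0,0]],
  ],
)

```text
time: 3.02
position: [0.618, 0.0507, 0.241]
tool_rot: [1.0, -0.007, 0.001, 0.0]
ft_force: [0.4, -0.7, -0.7]
grip_width: 0.0873
grip_force: 0.0
```

```bash
python3 - <<'E'
from h import *
rel(.6169,.0495,.076,-.0129)
E
```

```text
[-0.026  0.029  0.026] [ 0.0001 -0.0018 -0.0001]
```

Request:
move_arm(
  commands=[
    [[-0.02,0.02,0,0,0,0],[-0.02,0.02,0,0,0,0],[-0.02,0.02,0,0,0,0],[-0.02,0.02,0,0,0,0],[-0.02,0.02,0,0,0,0],[-0.02,0.02,0,0,0,0]],
  ],
  claw=1,
  squeeze=30,
)

```text
time: 3.78
position: [0.6168, 0.05, 0.2402]
tool_rot: [1.0, -0.006, -0.0, -0.0]
ft_force: [-0.1, -0.2, -0.1]
grip_width: 0.0353
grip_force: 0.0
```

```bash
python3 - <<'E'
from h import *
rel(.6156,-.0692,.0764,-.0129)
E
```

```text
[ 0.01   2.98  -0.006] [-0.  0. -0.]
```

Still closing (35 mm), so I'll wait for the grip and then slide.

Request:
move_arm(
  commands=[
    [[0,0,0,0,0,0],[0,0,0,0,0,0],[0,0,0,0,0,0],[0,0.3,0,0,0,0],[0,0.7,0,0,0,0],[0,1.2,0,0,0,0],[0,1.7,0,0,0,0],[0,2.2,0,0,0,0],[0,2.6,0,0,0,0],[0,2.85,0,0,0,0],[0,2.98,0,0,0,0],[0,2.98,0,0,0,0]],
  ],
)

```text
time: 5.28
position: [0.615, -0.0702, 0.2401]
tool_rot: [1.0, -0.006, -0.0, 0.001]
ft_force: [-2.8, -3.9, 0.7]
grip_width: 0.0236
grip_force: 30.0
```

```bash
python3 - <<'E'
from h import *
o=get_obs();print(o['ft_force'],o['grip_width'],o['grip_force'])
rel(.6156,-.0692,.0764,-.0129)
E
```

```text
[-2.76588125 -3.86234943  0.71016352] 0.02360084173514041 29.99534114102609
[ 0.015 -0.024 -0.007] [0.0018 0.0008 0.0004]
```

Jaw moved. I'll release, rise and check from above.

Request:
move_arm(
  commands=[
    [[0,0,0,0,0,0],[0,0,0,0,0,0],[0,0,0,0,0,0],[0,0,0,0,0,0],[0,0,-0.7,0,0,0],[0,0,-1.5,0,0,0],[0,0,-2.5,0,0,0],[-1,0,-3.0,0,0,0],[-2.2,-0.5,-3.0,0,0,0],[-3.4,-1,-3.0,0,0,0],[-3.8,-1.4,-3.0,0,0,0],[-3.8,-1.4,-3.0,0,0,0]],
  ],
  claw=-1,
)

```text
time: 6.78
position: [0.4627, -0.0103, 0.3604]
tool_rot: [1.0, -0.006, -0.0, -0.0]
ft_force: [0.6, 0.1, 0.9]
grip_width: 0.0868
grip_force: 0.0
```

```bash
python3 - <<'E'
from h import *
t=snap('top','t2'); w=snap('wrist','w2'); W=cloud(t)
m=np.zeros((480,640),bool);m[140:225,240:460]=1
for lo,hi in((.042,.049),(.09,.1)):
  P=W[m&(W[...,2]>lo)&(W[...,2]<hi)];print(len(P),cv2.minAreaRect(P[:,:2].astype(np.float32)*1000) if len(P) else 0)
cv2.imwrite('pics/v2.png',np.hstack([cv2.resize(t['pixels'][140:320,240:460],(440,360)),cv2.resize(w['pixels'],(360,270)).__class__ is None or cv2.copyMakeBorder(cv2.resize(w['pixels'],(360,270)),0,90,0,0,cv2.BORDER_CONSTANT)]))
E
```

```text
1571 ((627.3123779296875, -114.13362121582031), (121.9916000366211, 62.49821853637695), 88.75251770019531)
397 ((625.6226196289062, -70.04658508300781), (24.40876007080078, 39.68882369995117), 85.5429458618164)
```

View pics/v2.png

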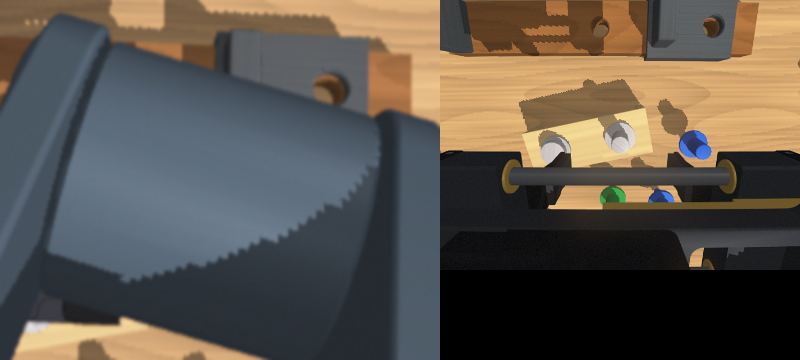

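Jaw hole is now at about (0.615,-0.145), under 2 mm from the bar hole; in the wrist view the bar hole is visible through the foot at (713,27). Next, the pin.

```bash
python3 - <<'E'
from h import *
rel(.4592,-.0125,.18,1.558);rel(.4592,-.0125,.089,1.558)
E
```

```text
[-0.147  0.023  0.415] [ 2.8000e-03 -1.3000e-03 -1.5705e+00]
[-0.153  0.021  2.69 ] [ 2.8000e-03 -1.3000e-03 -1.5705e+00]
```

Request:
move_arm(
  commands=[
    [[-0.15,0.02,0.1,0,0,-0.18],[-0.15,0.02,0.2,0,0,-0.36],[-0.15,0.02,0.3,0,0,-0.54],[-0.15,0.02,0.4,0,0,-0.72],[-0.15,0.02,0.4,0,0,-0.9],[-0.15,0.02,0.4,0,0,-1.08],[-0.15,0.02,0.4,0,0,-1.26],[-0.15,0.02,0.4,0,0,-1.44],[-0.15,0.02,0.4,0,0,-1.57],[-0.15,0.02,0.4,0,0,-1.57],[-0.15,0.02,0.4,0,0,-1.57],[-0.15,0.02,0.4,0,0,-1.57]],
  ],
)

```text
time: 8.38
position: [0.4583, -0.0122, 0.3441]
tool_rot: [0.712, 0.702, 0.0, 0.0]
ft_force: [0.2, -0.0, 0.2]
grip_width: 0.0867
grip_force: 0.0
```

```bash
python3 - <<'E'
from h import *
rel(.4592,-.0125,.089,1.558)
E
```

```text
[-0.007  0.023  2.278] [ 0.0003  0.0001 -0.002 ]
```

Request:
move_arm(
  commands=[
    [[0,0.02,0.6,0,0,0],[0,0.02,1.2,0,0,0],[0,0.02,1.7,0,0,0],[0,0.02,2.1,0,0,0],[0,0.02,2.28,0,0,0],[0,0.02,2.28,0,0,0],[0,0.02,2.28,0,0,0]],
  ],
)

```text
time: 9.25
position: [0.459, -0.012, 0.2534]
tool_rot: [0.712, 0.702, 0.0, 0.0]
ft_force: [0.5, -0.1, 0.0]
grip_width: 0.0865
grip_force: 0.0
```

Request:
move_arm(
  commands=[
    [[0,0,0,0,0,0],[0,0,0,0,0,0],[0,0,0,0,0,0],[0,0,0,0,0,0],[0,0,0,0,0,0],[0,0,0,0,0,0],[0,0,0,0,0,0],[0,0,0,0,0,0],[0,0,0,0,0,0],[0,0,0,0,0,0]],
  ],
  claw=1,
  squeeze=20,
)

```text
time: 10.5
position: [0.4587, -0.012, 0.2529]
tool_rot: [0.712, 0.702, -0.0, -0.0]
ft_force: [-1.0, -0.7, -0.3]
grip_width: 0.0232
grip_force: 20.0
```

```bash
python3 - <<'E'
from h import *
o=get_obs();print(o['position'],o['ft_force'],o['grip_width'],o['grip_force'])
E
```

```text
[ 0.45867446 -0.0119741   0.25293141] [-0.9946041  -0.73167642 -0.34458527] 0.02319008362167339 19.999959329143167
```

Request:
move_arm(
  commands=[
    [[0,0,-0.3,0,0,0],[0,0,-0.8,0,0,0],[0,0,-1.4,0,0,0],[0,0,-2.0,0,0,0],[0,0,-2.5,0,0,0],[0,0,-2.75,0,0,0],[0,0,-2.75,0,0,0],[0,0,-2.75,0,0,0]],
  ],
)

```text
time: 11.5
position: [0.4584, -0.0119, 0.3624]
tool_rot: [0.712, 0.702, -0.0, -0.001]
ft_force: [-0.3, -0.6, -2.0]
grip_width: 0.0236
grip_force: 20.0
```

```bash
python3 - <<'E'
from h import *
o=get_obs();print(o['position'],o['ft_force'],o['grip_width'],o['grip_force'])
rel(.6147,-.1446,.199,1.558)
E
```

```text
[ 0.45837664 -0.01191189  0.36240674] [-0.26761205 -0.55885511 -1.98137838] 0.023644358003730746 19.99995393678546
[-3.263  3.953 -0.022] [-0.0015 -0.0004 -0.001 ]
```

Request:
move_arm(
  commands=[
    [[-0.3,0.4,0,0,0,0],[-0.9,1.1,0,0,0,0],[-1.5,1.8,0,0,0,0],[-2.1,2.5,0,0,0,0],[-2.6,3.2,0,0,0,0],[-3.0,3.7,0,0,0,0],[-3.26,3.95,0,0,0,0],[-3.26,3.95,0,0,0,0],[-3.26,3.95,0.4,0,0,0],[-3.26,3.95,0.9,0,0,0],[-3.26,3.95,1.2,0,0,0],[-3.26,3.95,1.2,0,0,0]],
  ],
)

```text
time: 13.0
position: [0.6141, -0.1439, 0.3134]
tool_rot: [0.712, 0.702, -0.001, -0.002]
ft_force: [0.8, -0.3, -2.1]
grip_width: 0.0235
grip_force: 20.0
```

```bash
python3 - <<'E'
from h import *
rel(.6147,-.1446,.15,1.558)
s=snap('scene','s3');w=snap('wrist','w3')
cv2.imwrite('pics/v3.png',np.hstack([cv2.resize(s['pixels'][220:440,140:400],(472,400)),cv2.resize(w['pixels'][0:400,150:470],(320,400))]))
E
```

```text
[-0.018  0.015 -0.015] [-0.0035 -0.0016 -0.0005]
```

View pics/v3.png

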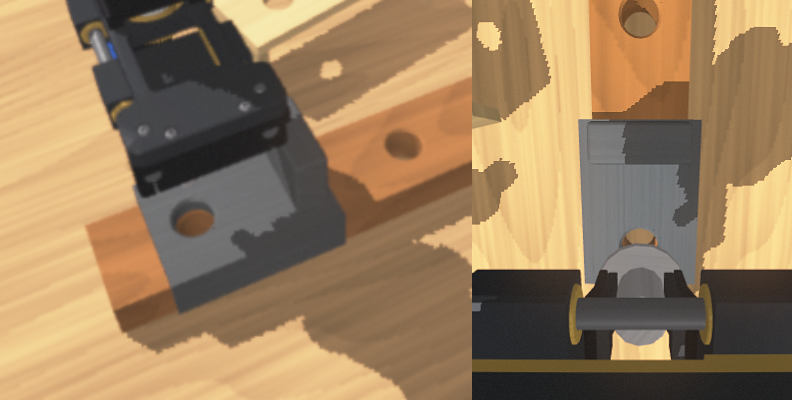

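The scene view shows the jaw hole over the bar hole at (192,219). In the wrist view the pin (640,300) lines up with the hole (640,238). I'll lower it.

Request:
move_arm(
  commands=[
    [[-0.02,0.01,0.3,0,0,0],[-0.02,0.01,0.6,0,0,0],[-0.02,0.01,0.8,0,0,0],[-0.02,0.01,1.0,0,0,0],[-0.02,0.01,1.1,0,0,0],[-0.02,0.01,1.2,0,0,0],[-0.02,0.01,1.3,0,0,0],[-0.02,0.01,1.3,0,0,0]],
  ],
)

```text
time: 14.1
position: [0.6152, -0.1453, 0.2627]
tool_rot: [0.712, 0.702, -0.0, -0.0]
ft_force: [0.2, -0.0, -1.8]
grip_width: 0.0234
grip_force: 20.0
```

```bash
python3 - <<'E'
from h import *
o=get_obs();print(o['position'],o['ft_force'],o['grip_width'])
rel(.6147,-.1446,.076,1.558)
E
```

```text
[ 0.61523669 -0.14531371  0.26271861] [ 2.24664399e-01 -8.20842010e-04 -1.83541511e+00] 0.02340596872821869
[ 0.018 -0.013  0.568] [-0.0004 -0.0002 -0.0009]
```

No contact, so I'll continue down to just above the seat.

Request:
move_arm(
  commands=[
    [[0,0,0.1,0,0,0],[0,0,0.2,0,0,0],[0,0,0.3,0,0,0],[0,0,0.4,0,0,0],[0,0,0.5,0,0,0],[0,0,0.56,0,0,0],[0,0,0.56,0,0,0],[0,0,0.56,0,0,0]],
  ],
)

```text
time: 15.1
position: [0.6154, -0.1454, 0.2407]
tool_rot: [0.712, 0.702, 0.0, 0.0]
ft_force: [0.2, -0.2, -2.0]
grip_width: 0.0235
grip_force: 20.0
```

Request:
move_arm(
  commands=[
    [[0,0,0,0,0,0],[0,0,0,0,0,0],[0,0,0,0,0,0],[0,0,0,0,0,0],[0,0,0,0,0,0],[0,0,0,0,0,0],[0,0,-0.4,0,0,0],[0,0,-1.2,0,0,0],[0,0,-2.2,0,0,0],[0,0,-3.2,0,0,0],[0,0,-3.6,0,0,0],[0,0,-3.6,0,0,0]],
  ],
  claw=-1,
)

```text
time: 16.6
position: [0.6154, -0.1453, 0.386]
tool_rot: [0.712, 0.702, 0.001, 0.001]
ft_force: [0.1, -0.4, -0.6]
grip_width: 0.087
grip_force: 0.0
```

```bash
python3 - <<'E'
from h import *
s=snap('scene','s4');w=snap('wrist','w4')
W=cloud(s); P=W.reshape(-1,3); P=P[(abs(P[:,0]-.615)<.03)&(abs(P[:,1]+.145)<.03)&(P[:,2]>.06)&(P[:,2]<.12)]
t=P[P[:,2]>.08]; print(len(P),P[:,2].max(),t.mean(0))
cv2.imwrite('pics/v4.png',np.hstack([cv2.resize(s['pixels'][150:440,140:440],(414,400)),cv2.resize(w['pixels'][0:400,150:470],(320,400))]))
E
```

```text
562 0.09015602242226697 [ 0.61578509 -0.14574497  0.08695361]
```

View pics/v4.png

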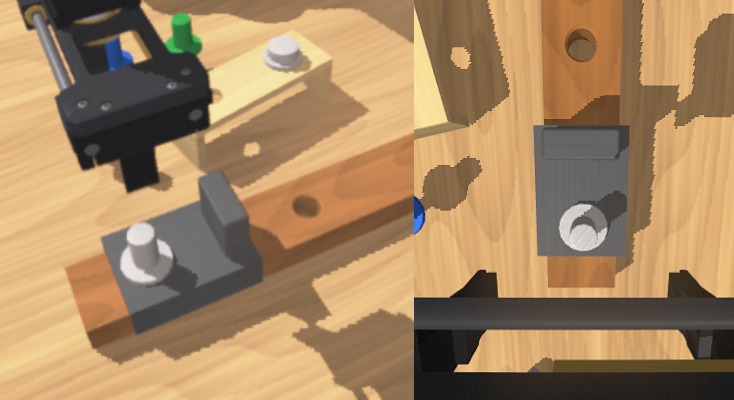

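The pin's collar (147,262) sits flat on the jaw foot with its top at about 89 mm, so it is seated upright. The stub (284,52) is still in the rack and the gripper is clear.

```bash
python3 -c "
from rig import *
print(hand_in())"
```

```text
the job is handed in; nothing more can be done
None
```

I slid the jaw over the bar's outermost hole, lowered the long pin through both holes until its collar rested on the jaw, left the stub in the rack, and handed the job in at about 17 s; no verdict was returned.

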